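# Fill the squeeze-bottle caddy

### The arm

A 6-joint arm with a two-finger parallel gripper is mounted at the origin on the work surface. World frame = base frame: x ahead of the robot, y to its left, z up, the work surface at z = 0. Lengths are in mm, angles in rad, forces in N, time in s.
With the tool pointing down it reaches from about 300 to 775 mm from the base axis. Payload 14.6 kg.
Tool frame: the origin (TCP) lies midway between the tips of the shut fingers; the grasp point (between the pads) lies 19 mm behind it (pinch_z is the distance from the TCP to the grasp point, in mm); z points along the fingers, y is the direction in which the jaws open and shut (so a half turn about z gives the same grasp; the last joint's range is limited). The gripper opens to 94 mm and grips with 3 to 60 N. Pads are 16 mm wide; open, the fingers measure 119 mm over their backs; the gripper's body (75 mm by 177 mm) begins 78 mm behind the grasp point.
Start: joints at [-1.313, 0.3, 1.521, -0, 1.321, -0.067], TCP at [175.508, -521.235, 205.446] pointing down, gripper open.
Joint ranges: [-3.03, 3.03], [-0.79, 2.21], [0.23, 2.52], [-1.04, 4.18], [0, 3.07], [-2.55, 2.55]. Speed limits (rad/s): [2.22, 2.22, 2.57, 3.14, 3.14, 3.14].

### API

Orientations are given as [roll, pitch, yaw] about the fixed x, y, z axes, in that order (R = Rz(yaw) Ry(pitch) Rx(roll)).
In Python, from cell import read_state, camera, sign_off, pinch_z gives the robot as it stands. The module is installed in compiled form; this text tells all that it offers.
- The arm moves only by the tool servo_tool, never from a script. Its argument "series" is a list of rows, each a list of 6 numbers: the shift along the tool's x, y, z in cm, then the turn, a rotation vector about the tool's x, y, z in rad. In form: [[tx, ty, tz, rx, ry, rz], ...]. A call has exactly 10 rows; each row is the pose to reach, as a shift and turn from the pose commanded when the call began, along the tool's axes at that moment; what a row does not reach only later rows make up. A row lasts 1/12 s, in which the tool goes at most 41.7 mm and 7.16 degrees, less where a joint would pass 70% of its speed; a pose out of reach is approached as far as the arm can. A call with a gripper value outside its range is refused whole. "gripper" is the finger opening in cm, from 0 to 9.4, set as the call begins (left out, the last holds). The fingers move at their own pace and stop on an object; "grip_force" is the grip in N (left out, the last holds). Time passes only in rows, so rows that repeat a pose let the fingers close, or fill a call up. It gives the time, the measured TCP pose, the force and the opening at its end, in the units of the state.
- read_state(): the state, without advancing time (a new reading comes with each control period).
- camera(name): name is "scene" or "top" or "wrist"; returns a dict with "pixels" (400x640x3 uint8, red, green, blue), "fx", "fy", "cx", "cy" (pixels), "k1" (the pictures are not rectified: a ray, as slopes to the right and down, at radius r is drawn at 1 + k1 r^2 times it, then the intrinsics apply), "pose" (4x4, takes a point from camera to world coordinates); the wrist camera has in their place "mount" (4x4, takes a point from camera to tool coordinates, whose origin is the TCP and whose axes are the flange's). Camera axes: x right, y down, z forward; pixel columns grow to the right and rows downward; lengths in mm; the calibration is good to about 2 mm. A picture is of the moment at which its call begins: read the wrist's pose just before it. There is no depth.
- sign_off(): hands the job in, once; it reports no verdict.
The state is a dict: "clock": time; "joints": joint angles; "qd": joint speeds; "effort": joint torques, N m; "eef_pos": TCP position; "eef_rot": TCP orientation; "wrist_force": force on the tool from outside, world axes, zero at the start; "moment": the same for the moment, N m; "finger_gap": finger opening in mm.
Only numpy, scipy, OpenCV 4.12 (cv2) and the standard library are available. Lean on these libraries where they do the work, as an engineer would, in place of code of your own. Each camera call takes 0.05 s, during which the arm holds its last target.

### The job

Tidy the baking table: put the three squeeze bottles with pointed nozzles into the caddy, one to each well, upright and in order of height, the tallest in the well next to the caddy's hoop handle and the shortest in the well at the other end. Set them down gently without dropping or tipping them, and leave the flat-lidded jars and the muffin tin where they are.

Things in the scene. Friction and masses are not known exactly. Their poses are not given: they have to be found in the camera images.
- small_bottle: the shortest squeeze bottle: upright rigid yellow plastic cylinder 38 mm in diameter with its shoulder at 67 mm, on top a narrower white cap (26 mm diameter, 10 mm high) and a pointed white nozzle 18 mm high, 95 mm tall in all, about 100 g. Starts standing. Origin: centre of its underside; z up its axis
- medium_bottle: the middle squeeze bottle: upright rigid yellow plastic cylinder 46 mm in diameter with its shoulder at 87 mm, on top a narrower white cap (26 mm diameter, 10 mm high) and a pointed white nozzle 18 mm high, 115 mm tall in all, about 160 g. Starts standing. Origin: centre of its underside; z up its axis
- large_bottle: the tallest squeeze bottle: upright rigid yellow plastic cylinder 54 mm in diameter with its shoulder at 107 mm, on top a narrower white cap (26 mm diameter, 10 mm high) and a pointed white nozzle 18 mm high, 135 mm tall in all, about 240 g. Starts standing. Origin: centre of its underside; z up its axis
- small_jar: look-alike that stays where it is: upright yellow plastic jar 38 mm in diameter with a flat white lid of the same width, no nozzle, 80 mm tall in all. Origin: centre of its underside; z up
- medium_jar: look-alike that stays where it is: upright yellow plastic jar 46 mm in diameter with a flat white lid of the same width, no nozzle, 100 mm tall in all. Origin: centre of its underside; z up
- large_jar: look-alike that stays where it is: upright yellow plastic jar 54 mm in diameter with a flat white lid of the same width, no nozzle, 120 mm tall in all. Origin: centre of its underside; z up
- caddy: loose aluminium caddy, 1.4 kg, standing on the table at any yaw: open-topped tray 232 mm long (its x) by 80 mm wide (its y), walls 28 mm high and 4 mm thick, two dividers of the same height making a row of three equal square wells, 72 mm inside, with a floor 4 mm thick. Well centres at x = +76, 0 and -76 mm, y = 0. A dark steel hoop handle, 60 mm wide and 93 mm high, of 10 mm bar, stands upright on the end wall at its +x end only. Origin: centre of its underside; z up
- muffin_tin: bystander: dark steel muffin tin with 2 x 3 cups, 255 mm long (its x) by 175 mm wide, 27 mm high. Origin: centre of its underside
There are look-alikes about, which are no part of the job. Leave any green or red look-alike of the caddy alone.

How it is judged (in metres and radians):
At the end, for the whole second after the job is handed in: Squeeze bottles upright (0.1 rad), at rest on the floors of their own wells, within 25 mm of the well centre in caddy x and y: tallest by the hoop, middle in the middle, shortest at the other end. Caddy level; jars upright, they and the muffin tin within 30 mm of their starts (x of small_bottle in the frame of caddy between -0.101 and -0.051 m and y of small_bottle in the frame of caddy between -0.025 and 0.025 m and z of each of small_bottle, medium_bottle, large_bottle in the frame of caddy below 0.01 m and angle between each of small_bottle, medium_bottle, large_bottle, small_jar, medium_jar, large_jar's own z axis and vertical below 0.1 rad and linear speed of each of small_bottle, medium_bottle, large_bottle, caddy below 0.02 m/s and x of medium_bottle in the frame of caddy between -0.025 and 0.025 m and y of medium_bottle in the frame of caddy between -0.025 and 0.025 m and x of large_bottle in the frame of caddy between 0.051 and 0.101 m and y of large_bottle in the frame of caddy between -0.025 and 0.025 m and angle between caddy's own z axis and vertical below 0.05 rad and distance of each of small_jar, medium_jar, large_jar, muffin_tin from where it was at the start of the episode below 0.03 m); the robot touches nothing.
It fails at once if a squeeze bottle is tipped over (tilted more than 0.6 rad) (angle between any of small_bottle, medium_bottle, large_bottle's own z axis and vertical above 0.6 rad).
It fails at once if a squeeze bottle is dropped (falls free of the fingers faster than 0.8 m/s, about 35 mm of fall) ((linear speed of small_bottle above 0.8 m/s and contact force between the fingers and small_bottle below 0.1 N) or (linear speed of medium_bottle above 0.8 m/s and contact force between the fingers and medium_bottle below 0.1 N) or (linear speed of large_bottle above 0.8 m/s and contact force between the fingers and large_bottle below 0.1 N)).
It fails at once if a jar is moved more than 30 mm (distance of any of small_jar, medium_jar, large_jar from where it was at the start of the episode above 0.03 m).
It fails at once if the muffin tin is moved more than 30 mm (distance of muffin_tin from where it was at the start of the episode above 0.03 m).
It also fails if it takes over 88 s, if anything falls off the work surface, if the arm or the gripper's body presses on something with over 40 N, if the wrist force passes 120 N, or if a joint passes its speed limit or range.

## Working session

There is one attempt and no reset: what is moved stays moved. The work goes in short steps, Python scripts to look and compute and a tool call to move; the robot and the scene stay as the last step left them, time stands still between calls to the robot, and variables do not carry over. Pictures are saved under pics/ and viewed, and the job is handed in when it is done.

Besides the shell and the picture viewer there is one more tool, called after "Request:" as a command line: name --pt "numbers of a row" for each row, then --argument value for the rest. servo_tool: Moves the arm, as the interface text tells. Its arguments: {"type":"object","properties":{"series":{"type":"array"},"gripper":{"type":"number"},"grip_force":{"type":"number"}},"required":["series"]}

```bash
mkdir -p pics; cat > h.py <<'E'
import numpy as np, cv2
from cell import read_state, camera, pinch_z
def snap(name,fn):
    c=camera(name); cv2.imwrite('pics/'+fn,c['pixels'][:,:,::-1]); np.savez('pics/'+fn+'.npz',**{k:v for k,v in c.items()}); return c
def ray(c,u,v,pose=None):
    x=(u-c['cx'])/c['fx']; y=(v-c['cy'])/c['fy']
    rd=np.hypot(x,y); r=rd
    for _ in range(20): r=rd/(1+c['k1']*r*r)
    s=r/rd if rd>0 else 1
    P=c['pose'] if pose is None else pose
    d=P[:3,:3]@np.array([x*s,y*s,1]); return P[:3,3],d
def at(c,u,v,z,pose=None):
    o,d=ray(c,u,v,pose); t=(z-o[2])/d[2]; return o+t*d
def proj(c,p,pose=None):
    P=c['pose'] if pose is None else pose
    q=P[:3,:3].T@(np.asarray(p,float)-P[:3,3]); x,y=q[0]/q[2],q[1]/q[2]; f=1+c['k1']*(x*x+y*y)
    return np.array([c['fx']*x*f+c['cx'],c['fy']*y*f+c['cy']])
def load(fn):
    z=np.load('pics/'+fn+'.npz'); return {k:z[k] if z[k].ndim else float(z[k]) for k in z.files}
E
python3 - <<'E'
from h import *
print(read_state(), pinch_z)
for n in ['scene','top','wrist']:
    c=snap(n,n+'0.png'); print(n,{k:(np.round(v,3).tolist() if k!='pixels' else 0) for k,v in c.items()})
E
```

```text
{'clock': 0.0, 'joints': array([-1.31259460e+00,  3.00491985e-01,  1.52165160e+00, -1.36886938e-05,
        1.32069703e+00, -6.65871764e-02]), 'qd': array([ 0.00098865, -0.00273041,  0.00045139,  0.00053243, -0.00124726,
       -0.00092385]), 'effort': array([ 2.53119571e-03, -5.31808591e+01, -3.52740133e+01,  7.09516718e-02,
        2.43732979e-02, -9.38767903e-05]), 'eef_pos': array([ 175.4354182 , -520.96125456,  204.84505027]), 'eef_rot': array([-3.14034657e+00, -6.98077758e-05,  3.24792260e-01]), 'wrist_force': array([ 0.04500479, -0.34962839,  0.59307926]), 'moment': array([ 0.02100271, -0.00639636,  0.0061151 ]), 'finger_gap': 94.09028121783915} 18.8
scene {'pixels': 0, 'fx': 377.052, 'fy': 377.052, 'cx': 326.102, 'cy': 196.151, 'k1': -0.06, 'pose': [[0.891, 0.269, -0.366, 970.72], [0.454, -0.51, 0.73, -703.787], [0.009, -0.817, -0.577, 759.489], [0.0, 0.0, 0.0, 1.0]]}
top {'pixels': 0, 'fx': 494.224, 'fy': 494.224, 'cx': 315.554, 'cy': 202.775, 'k1': -0.005, 'pose': [[0.027, -0.997, 0.079, 397.919], [-1.0, -0.028, -0.003, 211.08], [0.005, -0.079, -0.997, 1536.869], [0.0, 0.0, 0.0, 1.0]]}
wrist {'pixels': 0, 'fx': 311.984, 'fy': 311.984, 'cx': 320.745, 'cy': 201.411, 'k1': -0.04, 'mount': [[-0.0, -0.966, -0.26, 74.778], [1.0, -0.001, 0.001, 0.089], [-0.001, -0.26, 0.966, -178.264], [0.0, 0.0, 0.0, 1.0]]}
```

View pics/scene0.png

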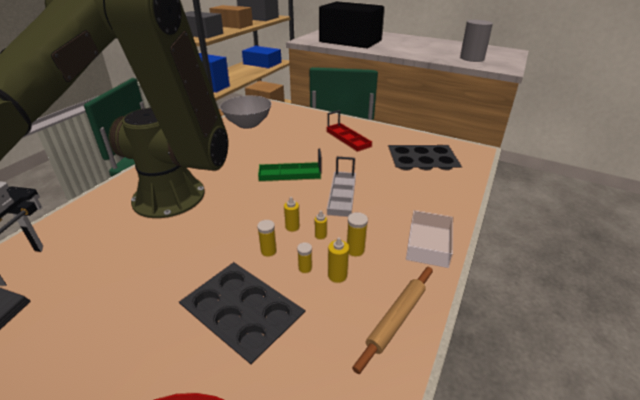

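View pics/top0.png

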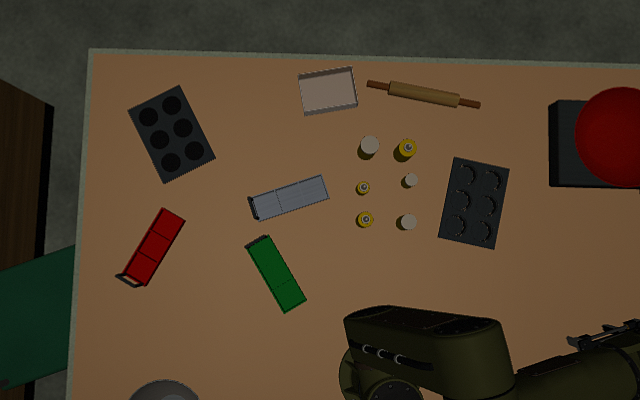

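View pics/wrist0.png

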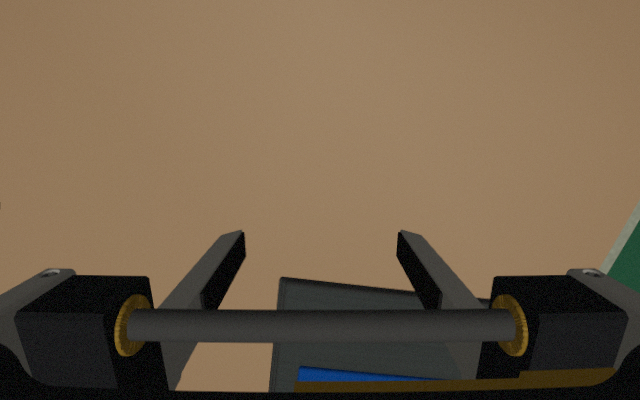

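```bash
python3 - <<'E'
import cv2
a=cv2.imread('pics/top0.png'); cv2.imwrite('pics/c1.png',cv2.resize(a[110:250,235:435],None,fx=4,fy=4,interpolation=cv2.INTER_CUBIC))
a=cv2.imread('pics/scene0.png'); cv2.imwrite('pics/c2.png',cv2.resize(a[145:295,240:440],None,fx=4,fy=4,interpolation=cv2.INTER_CUBIC))
E
```

```text
(no output)
```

View pics/c1.png

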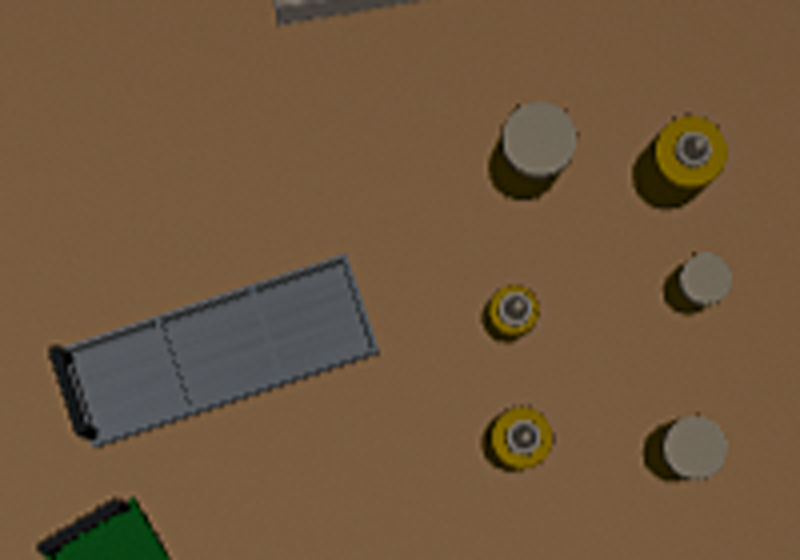

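View pics/c2.png

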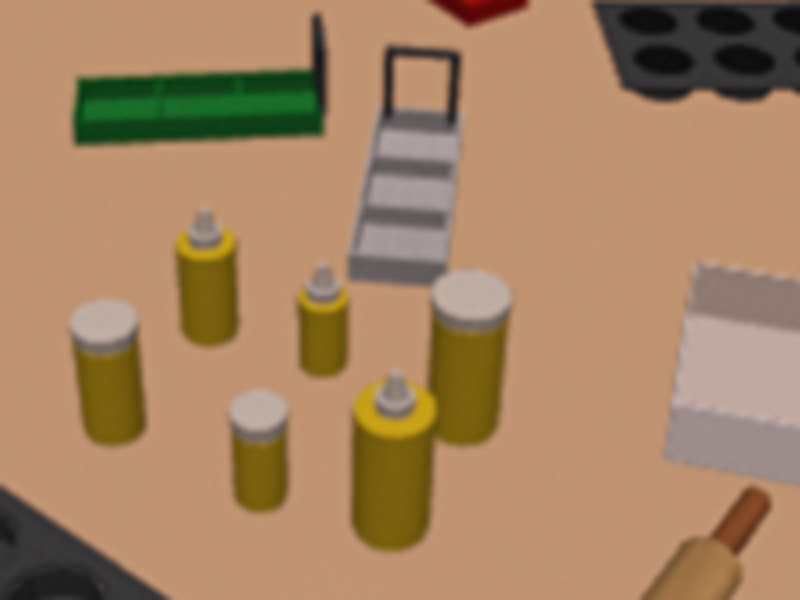

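```bash
python3 - <<'E'
from h import *
t=load('top0.png'); s=load('scene0.png')
off=lambda X,Y:(235+(X+.5)/4-.5,110+(Y+.5)/4-.5)
offs=lambda X,Y:(240+(X+.5)/4-.5,145+(Y+.5)/4-.5)
for n,X,Y,z in [('L',692,150,107),('S',514,310,67),('M',522,437,87),('JL',540,139,120),('JS',706,279,80),('JM',696,447,100)]:
    p=at(t,*off(X,Y),z); q=proj(s,p); print(n,p.round(1),'scene crop',((q-[240,145]+.5)*4-.5).round(0))
for n,X,Y,z in [('L',395,408,107),('S',323,297,67),('M',206,242,87),('JL',470,297,120),('JS',258,413,80),('JM',104,323,100)]:
    print(n,'scene',at(s,*offs(X,Y),z).round(1))
C=[at(t,*off(*p),28) for p in [(345,257),(378,352),(96,444)]]
for p in C: print('corner',p.round(1), ((proj(s,p)-[240,145]+.5)*4-.5).round(0))
print(np.linalg.norm(C[0]-C[1]),np.linalg.norm(C[1]-C[2]), 'ctr',(C[0]+C[2])/2, np.arctan2(*(C[2]-C[1])[[1,0]]))
for p in [(352,255),(442,262)]: print(at(s,*offs(*p),28))
E
```

```text
L [682.3 -59.1 107. ] scene crop [393. 406.]
S [565.3  65.2  67. ] scene crop [321. 294.]
M [469.4  59.4  87. ] scene crop [204. 240.]
JL [684.7  54.  120. ] scene crop [468. 293.]
JS [591.  -75.8  80. ] scene crop [256. 408.]
JM [465. -66. 100.] scene crop [102. 319.]
L scene [683.9 -59.9 107. ]
S scene [568.3  62.5  67. ]
M scene [471.9  57.9  87. ]
JL scene [687.4  50.2 120. ]
JS scene [594.7 -79.1  80. ]
JM scene [468.3 -68.8 100. ]
corner [607.1 192.1  28. ] [441. 260.]
corner [534.5 164.9  28. ] [345. 252.]
corner [458.1 378.3  28. ] [376. 107.]
77.57508826164813 226.63529811759238 ctr [532.6034    285.1993073  28.       ] 1.9147512181981083
[541.14670348 164.30049444  28.        ]
[609.11685603 189.51042646  28.        ]
```

```bash
cat >> h.py <<'E'
from scipy.spatial.transform import Rotation as Ro
def togo(x,y,z,psi):
    s=read_state(); R=Ro.from_euler('xyz',s['eef_rot']); p=s['eef_pos']
    d=R.inv().apply(np.array([x,y,z])-p)/10
    G=Ro.from_euler('xyz',[np.pi,0,psi]); w=(R.inv()*G).as_rotvec()
    print('shift cm',d.round(2),'turn',w.round(3),'at',p.round(1),s['eef_rot'].round(3),'t',round(s['clock'],2),'gap',round(s['finger_gap'],1),'F',s['wrist_force'].round(1))
def wpose(c):
    s=read_state(); T=np.eye(4); T[:3,:3]=Ro.from_euler('xyz',s['eef_rot']).as_matrix(); T[:3,3]=s['eef_pos']; return T@c['mount']
E
python3 -c "
from h import *
togo(567,64,200,2.5)"
```

```text
shift cm [ 55.78 -42.96   0.54] turn [-0.000e+00 -1.000e-03 -2.175e+00] at [ 175.5 -521.1  205. ] [-3.141 -0.     0.325] t 0.15 gap 94.0 F [ 0.  -1.3 -1.2]
```

Request:
servo_tool --pt "1 -0.8 0 0 0 -0.05" --pt "4 -3 0 0 0 -0.15" --pt "7 -5.5 0 0 0 -0.27" --pt "10 -8 0 0 0 -0.39" --pt "13 -10.5 0 0 0 -0.51" --pt "16 -13 0 0 0 -0.63" --pt "19 -15 0 0 0 -0.75" --pt "22 -17.5 0 0 0 -0.87" --pt "25 -20 0 0 0 -0.99" --pt "28 -22 0 0 0 -1.1"

```text
clock: 0.98
eef_pos: [371.1, -221.3, 205.5]
eef_rot: [3.141, 0.0, 1.431]
wrist_force: [-0.2, -0.3, 0.6]
finger_gap: 94.3
```

```bash
python3 -c "
from h import *
togo(567,64,200,2.5)"
```

```text
shift cm [30.98 15.42  0.56] turn [ 0.     0.    -1.069] at [ 371.1 -221.3  205.5] [3.141 0.    1.431] t 0.98 gap 94.3 F [-0.2 -0.3  0.6]
```

Request:
servo_tool --pt "3.4 1.7 0 0 0 -0.12" --pt "6.8 3.4 0 0 0 -0.24" --pt "10.2 5.1 0.1 0 0 -0.36" --pt "13.6 6.8 0.2 0 0 -0.48" --pt "17 8.5 0.3 0 0 -0.6" --pt "20.4 10.2 0.4 0 0 -0.71" --pt "23.8 11.9 0.5 0 0 -0.82" --pt "27 13.4 0.5 0 0 -0.93" --pt "29.8 14.8 0.5 0 0 -1.02" --pt "31 15.4 0.5 0 0 -1.07"

```text
clock: 1.82
eef_pos: [569.2, 64.0, 199.8]
eef_rot: [-3.141, -0.001, 2.502]
wrist_force: [-0.5, -0.0, -0.5]
finger_gap: 94.0
```

```bash
python3 -c "
from h import *
togo(567,64,200,2.5)
c0=camera('wrist')
P=wpose(c0); np.save('pics/w1pose.npy',P)
c=snap('wrist','w1.png')
for p in [(567,64,67),(567,64,95),(471,59,87)]: print(proj(c,p,P))
"
```

```text
shift cm [ 0.18 -0.13 -0.02] turn [-0.    -0.001  0.002] at [569.2  64.  199.8] [-3.141e+00 -1.000e-03  2.502e+00] t 1.82 gap 94.0 F [-0.5 -0.  -0.5]
[319.77641019 192.14917617]
[319.66025482 199.03520584]
[252.05386228 117.48758701]
```

View pics/w1.png

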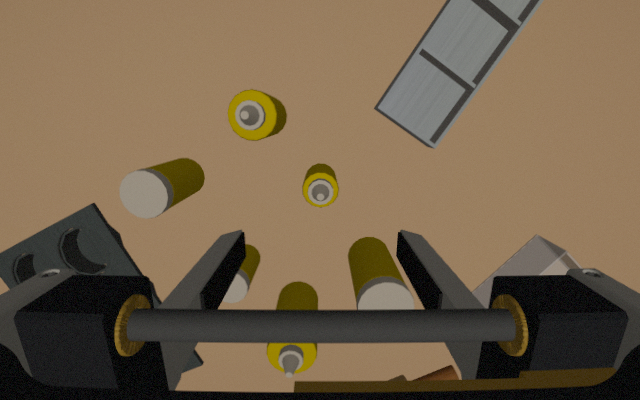

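```bash
python3 -c "
from h import *
c=load('w1.png');P=np.load('pics/w1pose.npy')
for n,u,v,z in [('S',320.5,189.5,67),('M',252.5,115,87),('corner',376,107,28),('corner',434,148,28)]: print(n,at(c,u,v,z,P).round(1))
a=c['pixels'][:,:,::-1].astype(np.uint8); cv2.imwrite('pics/c3.png',cv2.resize(a[80:230,210:410],None,fx=4,fy=4,interpolation=cv2.INTER_CUBIC))
"
```

```text
S [565.2  66.3  67. ]
M [469.6  60.7  87. ]
corner [534.6 163.4  28. ]
corner [609.5 191.2  28. ]
```

View pics/c3.png

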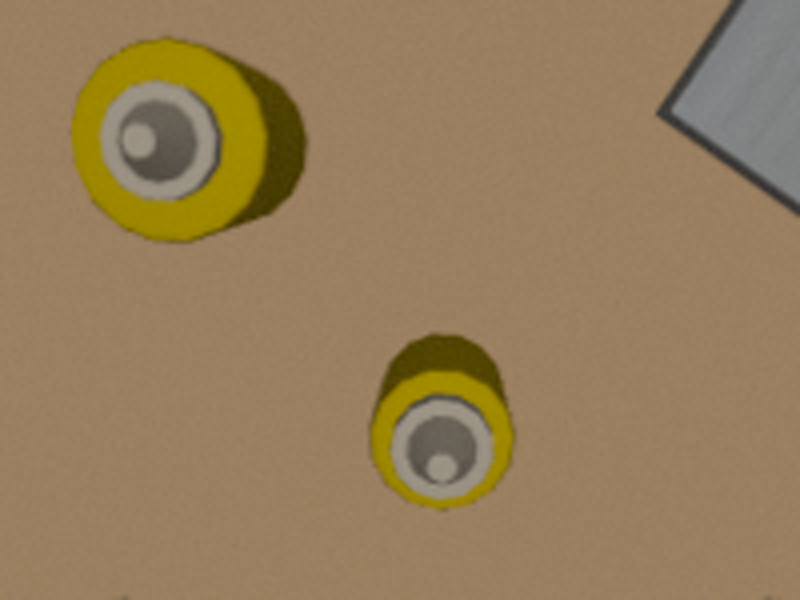

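```bash
python3 -c "
from h import *
togo(565.4,66,36,2.5)"
```

```text
shift cm [ 0.43  0.09 16.36] turn [-0.001 -0.001 -0.002] at [568.5  62.6 199.6] [-3.141e+00 -1.000e-03  2.498e+00] t 1.92 gap 94.1 F [-0.9 -0.2 -0.9]
```

Request:
servo_tool --pt "0.2 0 1 0 0 0" --pt "0.4 0.1 3 0 0 0" --pt "0.4 0.1 5.5 0 0 0" --pt "0.4 0.1 8 0 0 0" --pt "0.4 0.1 10.5 0 0 0" --pt "0.4 0.1 13 0 0 0" --pt "0.4 0.1 15 0 0 0" --pt "0.4 0.1 16 0 0 0" --pt "0.4 0.1 16.4 0 0 0" --pt "0.4 0.1 16.4 0 0 0"

```text
clock: 2.75
eef_pos: [565.1, 63.5, 36.1]
eef_rot: [-3.141, -0.001, 2.493]
wrist_force: [0.1, -0.3, -0.2]
finger_gap: 93.8
```

Request:
servo_tool --pt "0 0 0 0 0 0" --pt "0 0 0 0 0 0" --pt "0 0 0 0 0 0" --pt "0 0 0 0 0 0" --pt "0 0 0 0 0 0" --pt "0 0 0 0 0 0" --pt "0 0 0 0 0 0" --pt "0 0 0 0 0 0" --pt "0 0 0 0 0 0" --pt "0 0 0 0 0 0" --gripper 3 --grip_force 15

```text
clock: 3.58
eef_pos: [565.6, 64.2, 36.5]
eef_rot: [3.141, 0.0, 2.495]
wrist_force: [-0.5, 1.0, -0.1]
finger_gap: 37.6
```

```bash
python3 -c "
from h import *
togo(558.1,214.7,90,1.926)"
```

```text
shift cm [ 9.67 11.56 -5.35] turn [0.    0.    0.569] at [565.6  64.2  36.5] [3.141 0.    2.495] t 3.58 gap 37.6 F [-0.5  1.  -0.1]
```

Request:
servo_tool --pt "0 0 -1 0 0 0" --pt "0 0 -2.8 0 0 0" --pt "0.5 0.6 -4.5 0 0 0.03" --pt "2 2.4 -5.5 0 0 0.12" --pt "4 4.8 -6 0 0 0.24" --pt "6 7.2 -6 0 0 0.36" --pt "8 9.6 -6 0 0 0.48" --pt "9.3 11.1 -6 0 0 0.55" --pt "9.7 11.6 -6 0 0 0.57" --pt "9.7 11.6 -6 0 0 0.57" --gripper 3

```text
clock: 4.42
eef_pos: [557.7, 216.8, 97.0]
eef_rot: [3.141, -0.0, 1.926]
wrist_force: [-0.3, -0.7, -1.2]
finger_gap: 37.7
```

```bash
python3 -c "
from h import *
togo(558.1,214.7,40.5,1.926)
c=snap('scene','s2.png'); a=c['pixels'][:,:,::-1]; cv2.imwrite('pics/c4.png',cv2.resize(a[100:250,260:440],None,fx=4,fy=4,interpolation=cv2.INTER_CUBIC))
P=wpose(c:=camera('wrist')); np.save('pics/w2pose.npy',P); snap('wrist','w2.png')
"
```

```text
shift cm [-0.21 -0.03  5.65] turn [ 0. -0. -0.] at [557.7 216.8  97. ] [ 3.141 -0.     1.926] t 4.42 gap 37.7 F [-0.3 -0.7 -1.2]
```

View pics/c4.png

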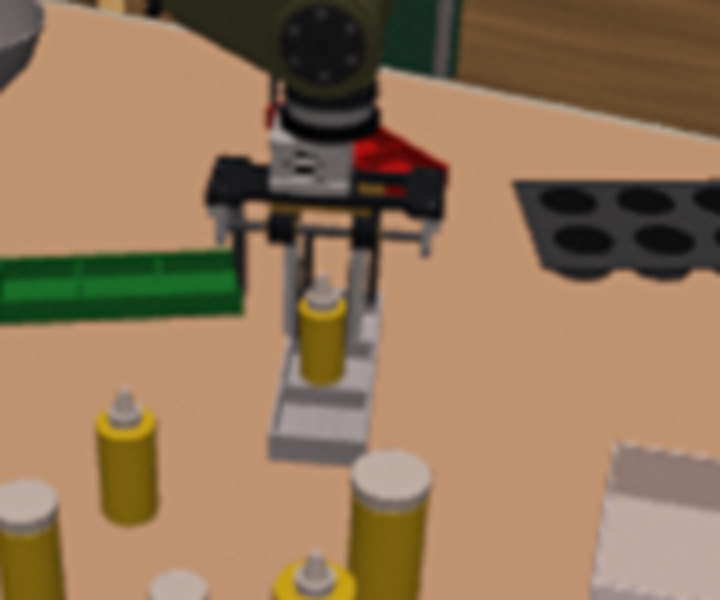

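View pics/w2.png

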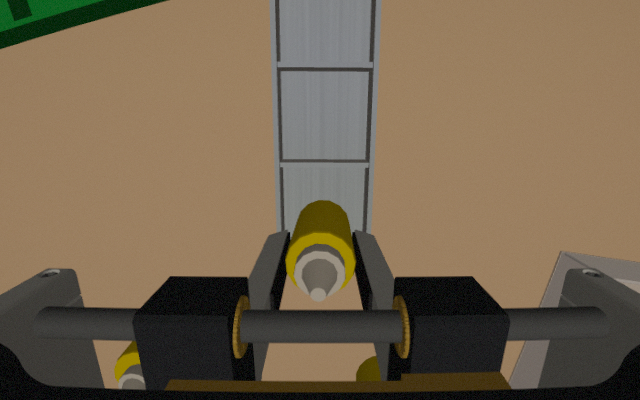

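```bash
python3 -c "
from h import *
c=load('w2.png');P=np.load('pics/w2pose.npy')
a=c['pixels'][:,:,::-1].astype(np.uint8); cv2.imwrite('pics/c5.png',cv2.resize(a[0:240,240:410],None,fx=2.5,fy=2.5,interpolation=cv2.INTER_CUBIC))
ctr=np.array([531.7,286.0]);y=1.926;R=np.array([[np.cos(y),-np.sin(y)],[np.sin(y),np.cos(y)]])
for q in [(38,40),(38,-40),(-38,40),(-38,-40)]:
    print(q,proj(c,[*(ctr+R@q),28],P).round(1))
"
```

```text
(38, 40) [267.6  64. ]
(38, -40) [375.8  64. ]
(-38, 40) [271.5 166.1]
(-38, -40) [371.8 166. ]
```

View pics/c5.png

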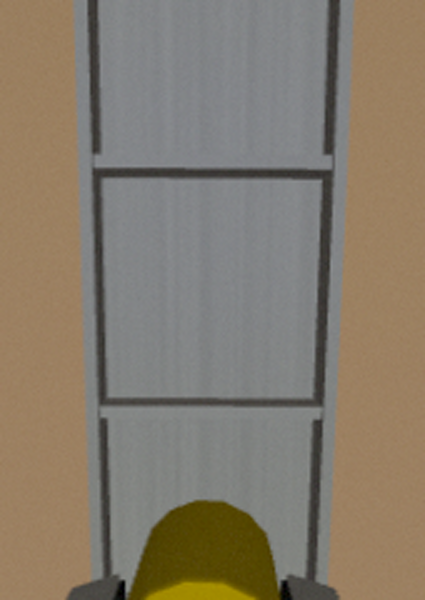

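Request:
servo_tool --pt "-0.1 0.1 0.5 0 0 0" --pt "-0.2 0.2 1.5 0 0 0" --pt "-0.2 0.2 2.5 0 0 0" --pt "-0.2 0.2 3.5 0 0 0" --pt "-0.2 0.2 4.3 0 0 0" --pt "-0.2 0.2 4.9 0 0 0" --pt "-0.2 0.2 5.2 0 0 0" --pt "-0.2 0.2 5.4 0 0 0" --pt "-0.2 0.2 5.5 0 0 0" --pt "-0.2 0.2 5.6 0 0 0"

```text
clock: 5.4
eef_pos: [560.8, 214.1, 40.7]
eef_rot: [3.141, 0.0, 1.925]
wrist_force: [-1.1, -0.0, -1.9]
finger_gap: 37.8
```

Request:
servo_tool --pt "0 0 0 0 0 0" --pt "0 0 0 0 0 0" --pt "0 0 0 0 0 0" --pt "0 0 0 0 0 0" --pt "0 0 0 0 0 0" --pt "0 0 -0.5 0 0 0" --pt "0 0 -2 0 0 0" --pt "0 0 -4 0 0 0" --pt "0 0 -7 0 0 0" --pt "0 0 -10 0 0 0" --gripper 7

```text
clock: 6.23
eef_pos: [560.2, 213.8, 141.6]
eef_rot: [-3.141, -0.0, 1.925]
wrist_force: [0.5, 0.1, 0.2]
finger_gap: 69.8
```

```bash
python3 -c "
from h import *
togo(469.5,60.2,180,2.5)
c=snap('scene','s3.png'); a=c['pixels'][:,:,::-1]; cv2.imwrite('pics/c6.png',cv2.resize(a[100:250,260:440],None,fx=4,fy=4,interpolation=cv2.INTER_CUBIC))
"
```

```text
shift cm [-11.27 -13.84  -3.83] turn [-0.001 -0.    -0.575] at [560.2 213.8 141.6] [-3.141 -0.     1.925] t 6.23 gap 69.8 F [0.5 0.1 0.2]
```

View pics/c6.png

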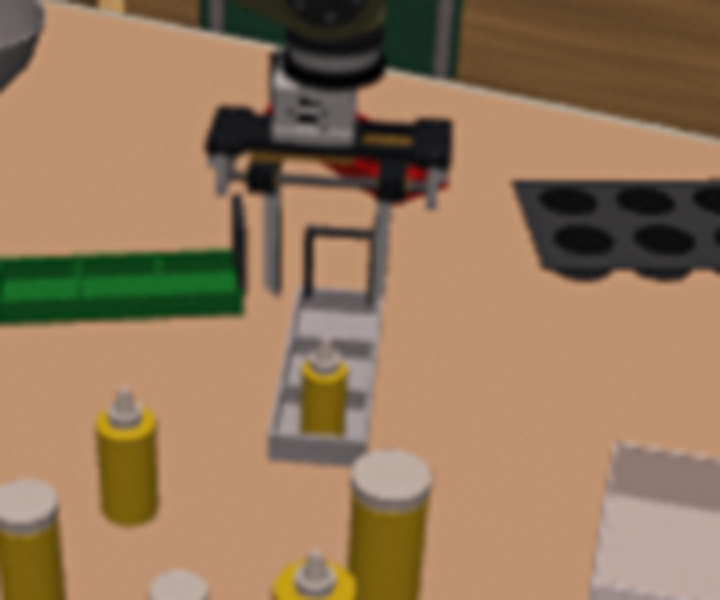

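Request:
servo_tool --pt "-0.4 -0.5 -1 0 0 -0.03" --pt "-1.8 -2.2 -2.5 0 0 -0.1" --pt "-3.6 -4.4 -3.8 0 0 -0.2" --pt "-5.4 -6.6 -4 0 0 -0.3" --pt "-7.2 -8.8 -4 0 0 -0.4" --pt "-8.9 -10.9 -4 0 0 -0.48" --pt "-10.3 -12.6 -3.8 0 0 -0.54" --pt "-11 -13.6 -3.8 0 0 -0.57" --pt "-11.3 -13.9 -3.8 0 0 -0.57" --pt "-11.3 -13.9 -3.8 0 0 -0.57" --gripper 9.4

```text
clock: 7.12
eef_pos: [469.5, 59.3, 179.0]
eef_rot: [3.141, 0.001, 2.493]
wrist_force: [-0.5, 0.1, 0.0]
finger_gap: 94.3
```

```bash
python3 -c "
from h import *
camera('wrist')
c=camera('wrist');P=wpose(c);c=snap('wrist','w3.png'); np.save('pics/w3pose.npy',P)
a=c['pixels'][:,:,::-1]; cv2.imwrite('pics/c7.png',cv2.resize(a[100:250,220:420],None,fx=4,fy=4,interpolation=cv2.INTER_CUBIC))
p=proj(c,(469.5,60.2,87),P);print((p-[220,100])*4,p)
togo(469.5,60.2,44,2.5)
"
```

```text
[405.16868291 416.57176282] [321.29217073 204.1429407 ]
shift cm [ 0.02 -0.04 13.45] turn [ 0.     0.    -0.006] at [469.8  60.4 178.5] [3.141 0.    2.494] t 7.27 gap 93.9 F [-0.4 -0.1  0.2]
```

View pics/c7.png

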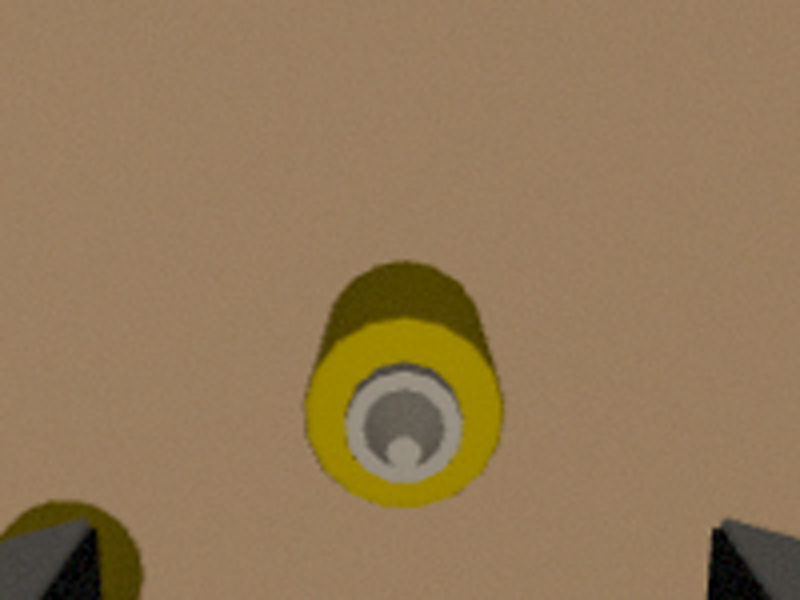

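Request:
servo_tool --pt "0 0 1 0 0 0" --pt "0 0 3 0 0 0" --pt "0 0 5.5 0 0 0" --pt "0 0 8 0 0 0" --pt "0 0 10.3 0 0 0" --pt "0 0 12 0 0 0" --pt "0 0 13 0 0 0" --pt "0 0 13.4 0 0 0" --pt "0 0 13.4 0 0 0" --pt "0 0 13.4 0 0 0"

```text
clock: 8.1
eef_pos: [469.8, 60.0, 45.0]
eef_rot: [3.141, 0.001, 2.495]
wrist_force: [-0.6, 0.9, 0.4]
finger_gap: 93.9
```

Request:
servo_tool --pt "0 0 0 0 0 0" --pt "0 0 0 0 0 0" --pt "0 0 0 0 0 0" --pt "0 0 0 0 0 0" --pt "0 0 0 0 0 0" --pt "0 0 0 0 0 0" --pt "0 0 0 0 0 0" --pt "0 0 0 0 0 0" --pt "0 0 0 0 0 0" --pt "0 0 0 0 0 0" --gripper 3.6 --grip_force 18

```text
clock: 8.93
eef_pos: [469.4, 59.8, 44.5]
eef_rot: [3.142, 0.0, 2.495]
wrist_force: [0.1, 0.4, 0.3]
finger_gap: 45.8
```

```bash
python3 -c "
from h import *
togo(533.9,286.8,175,1.926)"
```

```text
shift cm [  8.53  22.   -13.05] turn [0.    0.    0.569] at [469.4  59.8  44.5] [3.142 0.    2.495] t 8.93 gap 45.8 F [0.1 0.4 0.3]
```

Request:
servo_tool --pt "0 0 -1 0 0 0" --pt "0 0 -3 0 0 0" --pt "0 0 -5.5 0 0 0" --pt "0 0 -8 0 0 0" --pt "0.2 0.5 -10.5 0 0 0.02" --pt "0.8 2 -12.3 0 0 0.06" --pt "1.6 4 -13 0 0 0.11" --pt "2.4 6.2 -13 0 0 0.16" --pt "3.3 8.5 -13 0 0 0.22" --pt "4.1 10.6 -13 0 0 0.28"

```text
clock: 9.77
eef_pos: [500.6, 170.3, 175.3]
eef_rot: [3.141, 0.0, 2.212]
wrist_force: [-0.2, -0.6, -1.4]
finger_gap: 46.0
```

```bash
python3 -c "
from h import *
togo(533.9,286.8,175,1.926)"
```

```text
shift cm [7.35 9.63 0.03] turn [0.    0.    0.286] at [500.6 170.3 175.3] [3.141 0.    2.212] t 9.77 gap 46.0 F [-0.2 -0.6 -1.4]
```

Request:
servo_tool --pt "1.2 1.6 0 0 0 0.05" --pt "2.6 3.4 0 0 0 0.1" --pt "4 5.2 0 0 0 0.16" --pt "5.4 7 0 0 0 0.21" --pt "6.4 8.4 0 0 0 0.25" --pt "7.1 9.2 0 0 0 0.28" --pt "7.4 9.6 0 0 0 0.29" --pt "7.4 9.6 0 0 0 0.29" --pt "7.4 9.6 0 0 0 0.29" --pt "7.4 9.6 0 0 0 0.29"

```text
clock: 10.6
eef_pos: [532.8, 285.2, 174.7]
eef_rot: [-3.141, 0.0, 1.925]
wrist_force: [-0.7, 0.5, -1.6]
finger_gap: 45.8
```

```bash
python3 -c "
from h import *
togo(533.9,286.8,48.3,1.926)
c=camera('wrist');P=wpose(c);c=snap('wrist','w4.png'); np.save('pics/w4pose.npy',P)
ctr=np.array([533.9,286.8]);y=1.926;R=np.array([[np.cos(y),-np.sin(y)],[np.sin(y),np.cos(y)]])
for q in [(38,40),(38,-40),(112,40),(112,-40)]:
    print(q,proj(c,[*(ctr+R@q),28],P).round(1))
"
```

```text
shift cm [ 0.11  0.16 12.64] turn [-0.     0.    -0.001] at [532.8 285.2 174.7] [-3.141  0.     1.925] t 10.6 gap 45.8 F [-0.7  0.5 -1.6]
(38, 40) [284.2 153.5]
(38, -40) [361.4 153.4]
(112, 40) [282.   77.9]
(112, -40) [363.6  77.8]
```

View pics/w4.png

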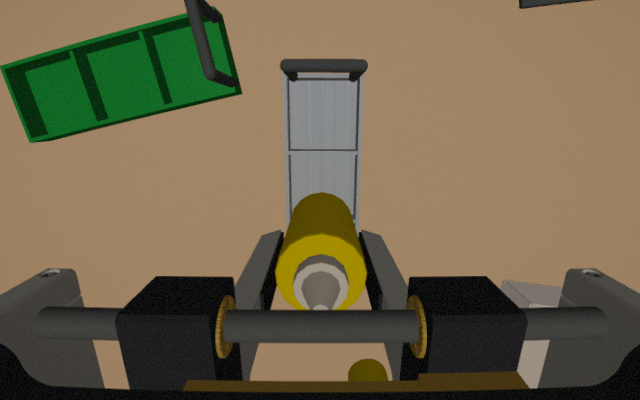

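Request:
servo_tool --pt "0.1 0.1 1 0 0 0" --pt "0.2 0.2 3 0 0 0" --pt "0.2 0.2 5 0 0 0" --pt "0.2 0.2 7 0 0 0" --pt "0.2 0.2 9 0 0 0" --pt "0.2 0.2 10.6 0 0 0" --pt "0.2 0.2 11.6 0 0 0" --pt "0.2 0.2 12.1 0 0 0" --pt "0.2 0.2 12.4 0 0 0" --pt "0.2 0.2 12.5 0 0 0"

```text
clock: 11.53
eef_pos: [534.2, 288.5, 49.5]
eef_rot: [3.141, 0.0, 1.925]
wrist_force: [-0.3, 0.1, -1.4]
finger_gap: 46.5
```

```bash
python3 -c "
from h import *
togo(533.9,286.8,48.5,1.926)"
```

```text
shift cm [-0.15 -0.09  0.1 ] turn [ 0.     0.    -0.001] at [534.2 288.5  49.5] [3.141 0.    1.925] t 11.53 gap 46.5 F [-0.3  0.1 -1.4]
```

Request:
servo_tool --pt "0 0 0.05 0 0 0" --pt "0 0 0.1 0 0 0" --pt "0 0 0.1 0 0 0" --pt "0 0 0.1 0 0 0" --pt "0 0 0.1 0 0 0" --pt "0 0 0.1 0 0 0" --pt "0 0 0.1 0 0 0" --pt "0 0 0.1 0 0 0" --pt "0 0 0.1 0 0 0" --pt "0 0 0.1 0 0 0"

```text
clock: 12.37
eef_pos: [534.1, 288.5, 48.5]
eef_rot: [3.142, -0.0, 1.925]
wrist_force: [0.5, -0.6, -0.8]
finger_gap: 45.9
```

Request:
servo_tool --pt "0 0 0 0 0 0" --pt "0 0 0 0 0 0" --pt "0 0 0 0 0 0" --pt "0 0 0 0 0 0" --pt "0 0 0 0 0 0" --pt "0 0 -0.5 0 0 0" --pt "0 0 -2.5 0 0 0" --pt "0 0 -5.5 0 0 0" --pt "0 0 -9 0 0 0" --pt "0 0 -12.5 0 0 0" --gripper 7.4

```text
clock: 13.2
eef_pos: [533.7, 288.3, 175.1]
eef_rot: [-3.141, 0.0, 1.925]
wrist_force: [-0.3, 0.3, -0.2]
finger_gap: 73.8
```

```bash
python3 -c "
from h import *
togo(682.5,-59.5,200,2.5)
c=snap('scene','s5.png'); a=c['pixels'][:,:,::-1]; cv2.imwrite('pics/c8.png',cv2.resize(a[100:250,260:440],None,fx=4,fy=4,interpolation=cv2.INTER_CUBIC))
"
```

```text
shift cm [-37.78   1.9   -2.49] turn [-0.001 -0.    -0.575] at [533.7 288.3 175.1] [-3.141  0.     1.925] t 13.2 gap 73.8 F [-0.3  0.3 -0.2]
```

View pics/c8.png

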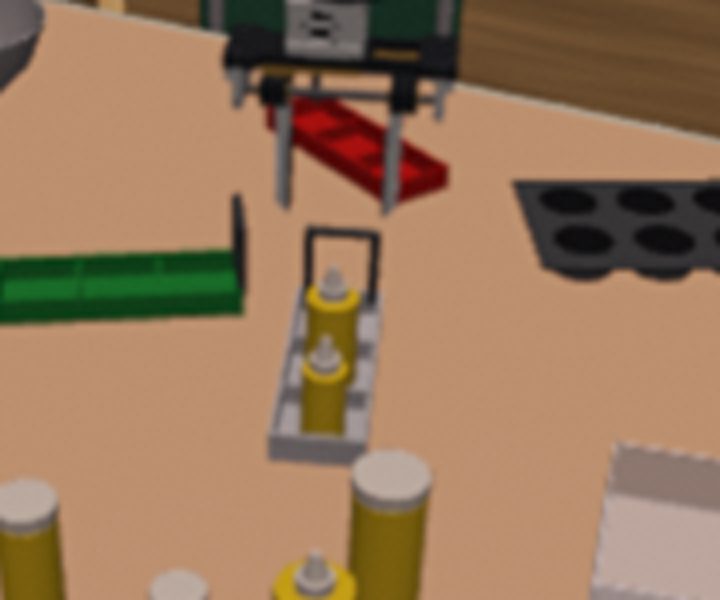

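Request:
servo_tool --pt "-1 0 -0.5 0 0 -0.02" --pt "-3.5 0.1 -1.5 0 0 -0.06" --pt "-6.5 0.3 -2.5 0 0 -0.1" --pt "-10 0.5 -2.5 0 0 -0.15" --pt "-13.5 0.7 -2.5 0 0 -0.2" --pt "-17 0.9 -2.5 0 0 -0.26" --pt "-20.5 1 -2.5 0 0 -0.31" --pt "-24 1.2 -2.5 0 0 -0.36" --pt "-27.5 1.4 -2.5 0 0 -0.42" --pt "-31 1.5 -2.5 0 0 -0.47" --gripper 9.4

```text
clock: 14.08
eef_pos: [656.1, 1.2, 198.7]
eef_rot: [3.141, 0.0, 2.398]
wrist_force: [-0.3, 0.2, 0.1]
finger_gap: 94.0
```

```bash
python3 -c "
from h import *
togo(682.5,-59.5,200,2.5)"
```

```text
shift cm [-6.05 -2.68 -0.12] turn [ 0.     0.    -0.102] at [656.1   1.2 198.7] [3.141 0.    2.398] t 14.08 gap 94.0 F [-0.3  0.2  0.1]
```

Request:
servo_tool --pt "-2.5 -1.1 0 0 0 -0.05" --pt "-4.5 -2 0 0 0 -0.08" --pt "-5.7 -2.5 0 0 0 -0.1" --pt "-6.1 -2.7 0 0 0 -0.1" --pt "-6.1 -2.7 0 0 0 -0.1" --pt "-6.1 -2.7 0 0 0 -0.1" --pt "-6.1 -2.7 0 0 0 -0.1" --pt "-6.1 -2.7 0 0 0 -0.1" --pt "-6.1 -2.7 0 0 0 -0.1" --pt "-6.1 -2.7 0 0 0 -0.1"

```text
clock: 14.92
eef_pos: [682.0, -57.8, 198.6]
eef_rot: [3.141, 0.0, 2.495]
wrist_force: [0.7, 0.5, -0.1]
finger_gap: 94.0
```

```bash
python3 -c "
from h import *
c=camera('wrist');P=wpose(c);c=snap('wrist','w5.png'); np.save('pics/w5pose.npy',P)
a=c['pixels'][:,:,::-1]; cv2.imwrite('pics/c9.png',cv2.resize(a[100:250,220:420],None,fx=4,fy=4,interpolation=cv2.INTER_CUBIC))
p=proj(c,(682.5,-59.5,107),P);print((p-[220,100])*4,p)
togo(682.5,-59.5,53,2.5)
"
```

```text
[401.97751503 423.74896198] [320.49437876 205.93724049]
shift cm [-0.12 -0.08 14.56] turn [ 0.     0.    -0.005] at [682.  -58.1 198.6] [3.142 0.    2.495] t 15.02 gap 94.2 F [0.3 0.4 0.4]
```

View pics/c9.png

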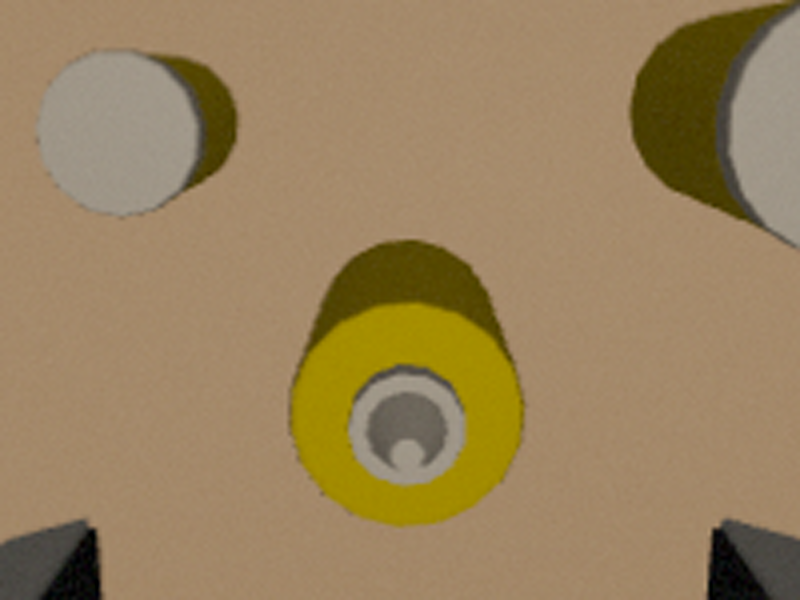

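Request:
servo_tool --pt "0.1 0 1 0 0 0" --pt "0.1 0 3 0 0 0" --pt "0.1 0 5.5 0 0 0" --pt "0.1 0 8 0 0 0" --pt "0.1 0 10.5 0 0 0" --pt "0.1 0 12.5 0 0 0" --pt "0.1 0 14 0 0 0" --pt "0.1 0 14.5 0 0 0" --pt "0.1 0 14.5 0 0 0" --pt "0.1 0 14.5 0 0 0"

```text
clock: 15.85
eef_pos: [681.5, -57.7, 53.9]
eef_rot: [3.141, 0.0, 2.495]
wrist_force: [0.1, 0.0, -0.4]
finger_gap: 94.3
```

Request:
servo_tool --pt "0 0 0 0 0 0" --pt "0 0 0 0 0 0" --pt "0 0 0 0 0 0" --pt "0 0 0 0 0 0" --pt "0 0 0 0 0 0" --pt "0 0 0 0 0 0" --pt "0 0 0 0 0 0" --pt "0 0 0 0 0 0" --pt "0 0 0 0 0 0" --pt "0 0 0 0 0 0" --gripper 4.4 --grip_force 22

```text
clock: 16.68
eef_pos: [681.3, -57.7, 53.5]
eef_rot: [3.141, 0.0, 2.495]
wrist_force: [0.4, 0.7, 0.7]
finger_gap: 53.1
```

```bash
python3 -c "
from h import *
y=1.926; ctr=np.array([533.9,288])+76*np.array([np.cos(y),np.sin(y)]); print(ctr)
togo(*ctr,205,1.926)"
```

```text
[507.46861881 359.25575126]
shift cm [ 39.    22.8  -15.15] turn [0.    0.    0.569] at [681.3 -57.7  53.5] [3.141 0.    2.495] t 16.68 gap 53.1 F [0.4 0.7 0.7]
```

Request:
servo_tool --pt "0 0 -0.8 0 0 0" --pt "0 0 -2.5 0 0 0" --pt "0 0 -4.5 0 0 0" --pt "0 0 -6.5 0 0 0" --pt "0 0 -8.5 0 0 0" --pt "0 0 -10.5 0 0 0" --pt "0 0 -12.5 0 0 0" --pt "0 0 -14.2 0 0 0" --pt "0 0 -15.1 0 0 0" --pt "0 0 -15.3 0 0 0"

```text
clock: 17.52
eef_pos: [681.6, -57.8, 208.4]
eef_rot: [3.14, 0.002, 2.495]
wrist_force: [0.7, 0.4, -2.6]
finger_gap: 53.2
```

Request:
servo_tool --pt "1 0.6 0 0 0 0.02" --pt "3 1.8 0 0 0 0.05" --pt "5.5 3.2 0 0 0 0.08" --pt "8 4.7 0 0 0 0.12" --pt "10.5 6.1 0 0 0 0.16" --pt "13 7.6 0 0 0 0.2" --pt "15.5 9.1 0 0 0 0.24" --pt "18 10.5 0 0 0 0.28" --pt "20.5 12 0 0 0 0.32" --pt "23 13.4 0 0 0 0.36"

```text
clock: 18.35
eef_pos: [577.3, 188.9, 205.2]
eef_rot: [-3.14, -0.001, 2.133]
wrist_force: [0.3, -0.3, -2.3]
finger_gap: 53.3
```

```bash
python3 -c "
from h import *
togo(507.5,359.3,205,1.926)"
```

```text
shift cm [18.14  3.17  0.03] turn [-0.002 -0.     0.207] at [577.3 188.9 205.2] [-3.140e+00 -1.000e-03  2.133e+00] t 18.35 gap 53.3 F [ 0.3 -0.3 -2.3]
```

Request:
servo_tool --pt "2.4 0.4 0 0 0 0.03" --pt "4.9 0.9 0 0 0 0.06" --pt "7.4 1.3 0 0 0 0.09" --pt "9.9 1.7 0 0 0 0.12" --pt "12.3 2.1 0 0 0 0.15" --pt "14.5 2.5 0 0 0 0.17" --pt "16.4 2.9 0 0 0 0.19" --pt "17.6 3.1 0 0 0 0.2" --pt "18.1 3.2 0 0 0 0.21" --pt "18.1 3.2 0 0 0 0.21"

```text
clock: 19.18
eef_pos: [508.1, 358.4, 205.4]
eef_rot: [-3.14, 0.0, 1.926]
wrist_force: [-0.7, 0.1, -3.4]
finger_gap: 53.2
```

```bash
python3 -c "
from h import *
camera('wrist');c=camera('wrist');P=wpose(c);c=snap('wrist','w6.png'); np.save('pics/w6pose.npy',P)
togo(507.5,359.3,57.5,1.926)
ctr=np.array([533.9,288]);y=1.926;R=np.array([[np.cos(y),-np.sin(y)],[np.sin(y),np.cos(y)]])
for q in [(114,30),(114,-30)]:
  for z in (121,93): print(q,z,proj(c,[*(ctr+R@q),z],P).round(1))
for q in [(116,40),(116,-40)]: print(q,proj(c,[*(ctr+R@q),28],P).round(1))
c=snap('scene','s6.png'); a=c['pixels'][:,:,::-1]; cv2.imwrite('pics/c10.png',cv2.resize(a[70:250,260:440],None,fx=3.3,fy=3.3,interpolation=cv2.INTER_CUBIC))
"
```

```text
shift cm [ 0.27 -0.05 14.85] turn [-0.001  0.    -0.002] at [509. 357. 206.] [-3.141  0.     1.924] t 19.33 gap 53.3 F [ 0.6 -0.5 -3.1]
(114, 30) 121 [285.3 160.1]
(114, 30) 93 [288.6 156.1]
(114, -30) 121 [356.4 160. ]
(114, -30) 93 [353.1 156. ]
(116, 40) [285.6 147.5]
(116, -40) [356.3 147.4]
```

View pics/w6.png

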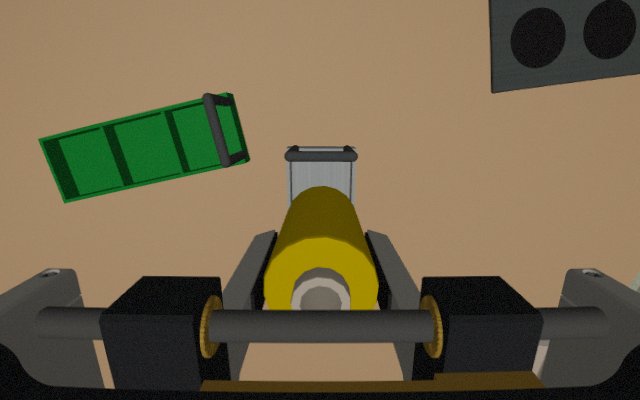

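View pics/c10.png

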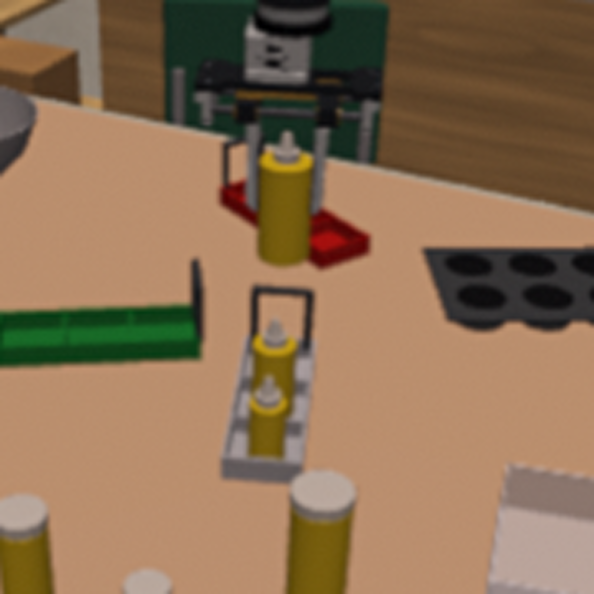

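Request:
servo_tool --pt "0.1 0 1 0 0 0" --pt "0.2 0 3 0 0 0" --pt "0.2 0 5.2 0 0 0" --pt "0.2 0 7.4 0 0 0" --pt "0.2 0 9.2 0 0 0" --pt "0.2 0 10.2 0 0 0" --pt "0.2 0 10.5 0 0 0" --pt "0.2 0 10.5 0 0 0" --pt "0.2 0 10.5 0 0 0" --pt "0.2 0 10.5 0 0 0"

```text
clock: 20.22
eef_pos: [508.6, 360.0, 102.7]
eef_rot: [3.14, -0.0, 1.925]
wrist_force: [-0.0, 0.3, -2.5]
finger_gap: 53.2
```

```bash
python3 -c "
from h import *
camera('wrist');c=camera('wrist');P=wpose(c);c=snap('wrist','w7.png'); np.save('pics/w7pose.npy',P)
togo(507.5,359.3,57.5,1.926)
ctr=np.array([533.9,288]);y=1.926;R=np.array([[np.cos(y),-np.sin(y)],[np.sin(y),np.cos(y)]])
for q in [(116,40),(116,-40)]: print(q,proj(c,[*(ctr+R@q),28],P).round(1))
"
```

```text
shift cm [-0.03 -0.1   4.48] turn [ 0.001 -0.    -0.001] at [508.3 359.9 102.3] [ 3.14  -0.     1.925] t 20.37 gap 53.3 F [-0.8 -0.3 -1.7]
(116, 40) [270.8 162.8]
(116, -40) [369.1 162.7]
```

View pics/w7.png

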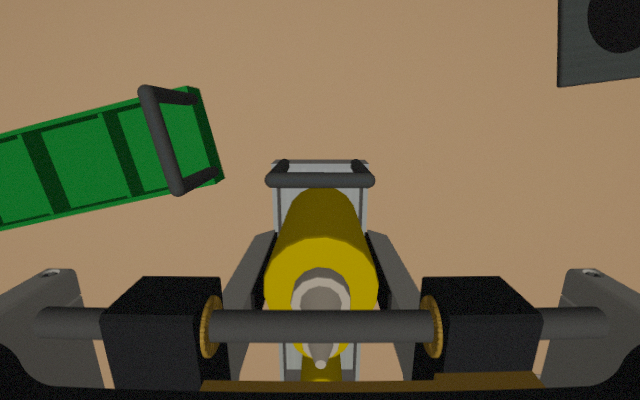

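Request:
servo_tool --pt "0 0 0.4 0 0 0" --pt "0.1 0 1.2 0 0 0" --pt "0.1 0 2 0 0 0" --pt "0.1 0 2.8 0 0 0" --pt "0.1 0 3.4 0 0 0" --pt "0.1 0 3.8 0 0 0" --pt "0.1 0 4.1 0 0 0" --pt "0.1 0 4.3 0 0 0" --pt "0.1 0 4.4 0 0 0" --pt "0.1 0 4.4 0 0 0"

```text
clock: 21.2
eef_pos: [507.8, 360.7, 57.6]
eef_rot: [3.141, -0.0, 1.925]
wrist_force: [1.0, 0.6, -2.2]
finger_gap: 53.2
```

```bash
python3 -c "
from h import *
togo(507.5,359.3,57.5,1.926)
c=snap('scene','s7.png'); a=c['pixels'][:,:,::-1]; cv2.imwrite('pics/c11.png',cv2.resize(a[100:250,260:440],None,fx=4,fy=4,interpolation=cv2.INTER_CUBIC))
"
```

```text
shift cm [-0.12 -0.08  0.01] turn [ 0.    -0.    -0.001] at [507.8 360.7  57.6] [ 3.141 -0.     1.925] t 21.2 gap 53.2 F [ 1.   0.6 -2.2]
```

View pics/c11.png

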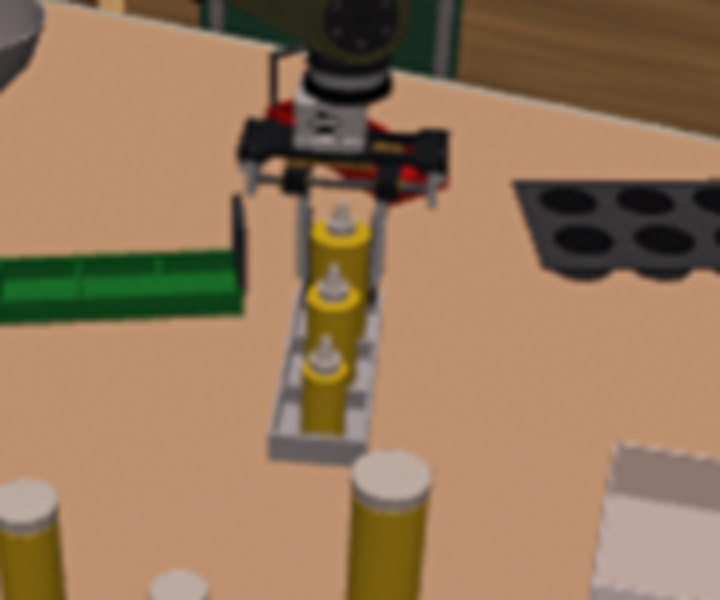

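Request:
servo_tool --pt "0 0 0.05 0 0 0" --pt "0 0 0.1 0 0 0" --pt "0 0 0.1 0 0 0" --pt "0 0 0.1 0 0 0" --pt "0 0 0.1 0 0 0" --pt "0 0 0.1 0 0 0" --pt "0 0 0.1 0 0 0" --pt "0 0 0.1 0 0 0" --pt "0 0 0.1 0 0 0" --pt "0 0 0.1 0 0 0"

```text
clock: 22.08
eef_pos: [508.0, 360.8, 57.4]
eef_rot: [3.14, -0.0, 1.925]
wrist_force: [-2.1, -1.1, 6.7]
finger_gap: 53.0
```

Request:
servo_tool --pt "0 0 0 0 0 0" --pt "0 0 0 0 0 0" --pt "0 0 0 0 0 0" --pt "0 0 0 0 0 0" --pt "0 0 0 0 0 0" --pt "0 0 -0.5 0 0 0" --pt "0 0 -2 0 0 0" --pt "0 0 -4.5 0 0 0" --pt "0 0 -8 0 0 0" --pt "0 0 -12 0 0 0" --gripper 8.2

```text
clock: 22.92
eef_pos: [507.0, 360.2, 176.8]
eef_rot: [-3.139, 0.001, 1.925]
wrist_force: [0.8, 0.3, 0.7]
finger_gap: 81.9
```

Request:
servo_tool --pt "0 0 -1 0 0 0" --pt "0 0 -3 0 0 0" --pt "-1 0 -4 0 0 0" --pt "-3 0 -5 0 0 0" --pt "-6 0 -6 0 0 0" --pt "-9 0 -6 0 0 0" --pt "-12 0 -6 0 0 0" --pt "-15 0 -6 0 0 0" --pt "-17 0 -6 0 0 0" --pt "-18 0 -6 0 0 0"

```text
clock: 23.75
eef_pos: [570.8, 188.9, 236.2]
eef_rot: [-3.141, 0.0, 1.922]
wrist_force: [0.6, 0.7, 0.2]
finger_gap: 82.2
```

```bash
python3 -c "
from h import *
c=camera('wrist');P=wpose(c);c=snap('wrist','w8.png'); np.save('pics/w8pose.npy',P)
togo(507.5,359.3,257.5,1.926)
ctr=np.array([533.9,288]);y=1.926;R=np.array([[np.cos(y),-np.sin(y)],[np.sin(y),np.cos(y)]])
for q,z in [((76,0),111),((0,0),91),((-76,0),71)]: print(q,proj(c,[*(ctr+R@q),z],P).round(1))
c=snap('scene','s8.png')
c=snap('top','t8.png'); a=c['pixels'][:,:,::-1]; cv2.imwrite('pics/c12.png',cv2.resize(a[110:250,235:435],None,fx=4,fy=4,interpolation=cv2.INTER_CUBIC))
"
```

```text
shift cm [18.02 -0.09 -2.13] turn [-0.     0.    -0.003] at [570.5 190.4 236.2] [-3.141  0.     1.923] t 23.85 gap 81.7 F [ 0.2  0.5 -0.2]
(76, 0) [320.4  -8.9]
(0, 0) [320.8  85.2]
(-76, 0) [321.1 159.8]
```

View pics/w8.png

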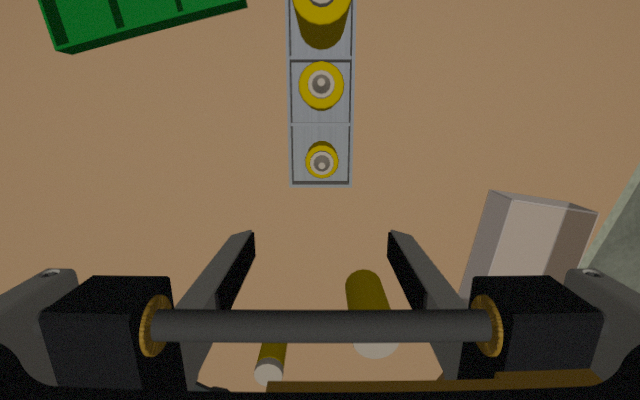

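View pics/s8.png

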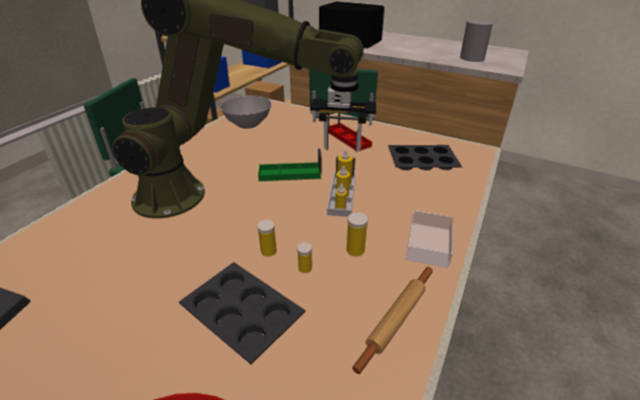

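View pics/c12.png

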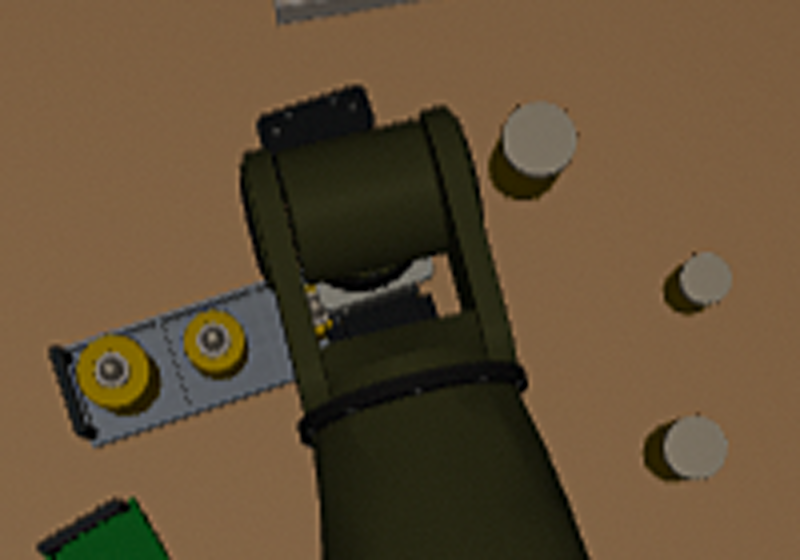

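```bash
python3 -c "
from cell import sign_off; print(sign_off())"
```

```text
the job is handed in; nothing more can be done
None
```

All three squeeze bottles are standing upright in the aluminium caddy: the tallest by the hoop, the middle one in the centre well and the shortest at the far end. I placed each one by lowering it to the well floor before opening the fingers. I handed the job in at about 24 s on the robot's clock, well under the 88 s limit.

- **Bottles:** in the final wrist picture each bottle sits within about 5 mm of its well centre. The tallest was partly out of frame, so its position there is an estimate. It also shows fully in the top view, standing in the well by the hoop.
- **Jars and muffin tin:** the jars show at the same pixels as at the start in the top view. The scene view shows the jars, the muffin tin and the coloured look-alike caddies where they were.
- **Forces:** the highest wrist force I read after a move was about 7 N, when the tallest bottle touched the floor of its well. The gripper was raised clear of everything at hand-in.
- **Disagreements:** none of my checks failed. Repeated measurements of the caddy and bottles differed by about 2–3 mm, and I corrected for that before each placing. The hand-in reports no verdict, so I can't confirm the judged result.

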